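# Check the furnace with the infrared thermometer, clip it on the rail and open the furnace

## Task

The thermal analyser has finished its run: take the infrared stick thermometer out of its charger, point it straight down at the black spot on the furnace lid from about 10 cm away and hold it still there for two seconds without touching the lid, then push its snap hook onto the rod of the rail until the gate springs shut and let it hang there upright. After that lift the furnace lid off by its knob and lay it flat on the middle of the white tile, setting it down before you let go. Leave the jar, the beaker and the tip rack where they stand.

Things in the scene. Friction and masses are not known exactly. Their poses are not given: they have to be found in the camera images.
- thermo_mid (a point): Stick infrared thermometer, 199 mm long, 0.2 kg; point on its long axis, 80 mm above the lens, mid grip. z: lens to hook (up in the charger); x: the hook's gate side, at the start away from the robot and to its left; -x: display. Grey flat-sided body, 40 mm (x) by 30 mm (y), from 22 to 120 mm above the lens; hook from 129 to 199. Pinch it along y with the hand leaning back 30 to 45 degrees to the display side, clear of the hook.
- thermo_lens (a point): Middle of the lens face at the thermometer's round black nose (27 mm across), same axes as thermo_mid; it measures straight out of the nose, along -z.
- hook_seat (a point): Point in the crook of the thermometer's snap hook where the rod's axis lies once it hangs there; 187.5 mm above the lens, same axes as thermo_mid. The hook is bent of 7 mm round steel in the x-z plane: spine at x = -17 mm, round crook on top (27 mm inside width, inside top 4 mm above this point), then a short nose that comes down at x = +17 mm to 17 mm below this point.
- hook_mouth (a point): Middle of the hook's gate opening, 17 mm to +x of the long axis and 27.5 mm below hook_seat, same axes. The gate closes this side from the nose (10 mm above) down to its pivot (22 mm below). The rod enters here, the hook moving towards its own +x by about 20 mm; rod height within 6 mm of this point is good.
- gate (a joint): Angle of the hook's sprung gate: 0 shut, swinging inwards to 1.3 rad. The rod pushes it open with 2 to 3 N; once the rod is 17 to 25 mm inside the mouth and the hook is let down about 25 mm, so that the rod rises into the crook, the gate springs shut behind it.
- charger: Dark charger, fixed on the bench: base 100 x 90 mm, 14 mm high, with an upright pocket (57 x 47 mm outside, rim 64 mm and floor 14 mm above the bench) in which the thermometer stands loosely, nose down. Origin at the middle of the underside, x and y as the thermometer's.
- rail_mid (a point): Middle of the horizontal steel rod of the bench rail: 8 mm thick, 222 mm clear between two square aluminium uprights (18 mm, 296 mm high), 270 mm above the bench, fixed. y runs along the rod, x is level, square to it, away from the robot and a little to its left. A thin tie bar joins the uprights 40 mm above the bench.
- lid_spot (a point): Middle of the round matt-black measuring spot, 40 mm across, on the top face of the steel furnace lid, 33 mm from the knob's axis. z up out of the lid; the knob lies towards this frame's +x.
- lid_knob (a point): Middle of the black knob of the furnace lid, where it is gripped: a cylinder 26 mm across, 24 mm high, on a thin neck; this point is 28 mm above the lid's top face. The lid is a loose steel disc, 110 mm across, 10 mm thick, 0.35 kg, with a locating spigot beneath, 68 mm across and 6 mm deep, its underside 44 mm below this point. z up, x and y as lid_spot.
- furnace_mouth (a point): Centre of the furnace opening (76 mm across) in the analyser's right-hand deck, level with the steel flange on which the lid's rim rests, 174 mm above the bench. The knob's middle is 38 mm above it while the lid is on. Axes as the analyser's.
- analyser: Thermal analyser, white with a dark blue middle tower and plinth, fixed; 440 mm wide (y), 340 mm deep (x). Decks about 170 mm high, tower 104 mm wide and 225 mm high. The furnace is in the right-hand deck, 132 mm to -y and 30 mm to -x (robot side) of the middle. Origin at the middle of its underside.
- tile: White ceramic tile, fixed on the bench, 130 x 130 mm, 10 mm thick; origin at the middle of its underside. The lid is laid on it; the knob's middle is then 54 mm above the bench.
- jar: Bystander: amber jar, 60 mm across, 100 mm high, right of the analyser and beyond the tile and charger; origin at its underside.
- beaker: Bystander: empty glass beaker, 84 mm across, 110 mm high, beyond the left end of the rail; origin at its underside.
- tip_rack: Bystander: grey pipette-tip rack, 85 x 120 mm, 55 mm high, in front of the analyser; origin at its underside.
Things that resemble listed ones, but are neither listed nor needed, are in the scene too. What is shaped like the part that bears lid_spot but turquoise or yellow is not meant.

How it is judged (in metres and radians):
On the way, in this order (a step that is already met when the one before it is completed fails the run):
1. the thermometer is lifted out of the charger (z of thermo_lens in the frame of charger above 0.08 m), for 0.1 s.
2. the thermometer points at the black spot within 14 mm of its middle each way, square to it within 20 degrees, the lens 50 to 150 mm away, and is held still for 1.5 s (x of lid_spot in the frame of thermo_lens between -0.014 and 0.014 m and y of lid_spot in the frame of thermo_lens between -0.014 and 0.014 m and z of lid_spot in the frame of thermo_lens between -0.15 and -0.05 m and angle between the z axis of thermo_lens and the z axis of lid_spot, either way round below 0.35 rad and linear speed of thermometer below 0.03 m/s and angular speed of thermometer below 0.2 rad/s), for 1.5 s.
3. the rod of the rail pushes the gate of the hook open (value of joint gate above 0.3 rad and contact force between gate and rail above 0.2 N).
4. the thermometer hangs on the rod by its hook, gate shut, let go and still (x of hook_seat in the frame of rail_mid between -0.01 and 0.01 m and z of hook_seat in the frame of rail_mid between -0.01 and 0.01 m and y of hook_seat in the frame of rail_mid between -0.11 and 0.11 m and angle between the y axis of hook_seat and the y axis of rail_mid, either way round below 0.6 rad and value of joint gate below 0.12 rad and angle between hook_seat's own z axis and vertical below 0.35 rad and contact force between the fingers and thermometer below 0.1 N and linear speed of thermometer below 0.1 m/s), for 0.2 s.
5. the lid is lifted off the furnace (z of lid_knob in the frame of furnace_mouth above 0.06 m), for 0.1 s.
6. the lid is set down on the tile while still held (x of lid_knob in the frame of tile between -0.03 and 0.03 m and y of lid_knob in the frame of tile between -0.03 and 0.03 m and contact force between lid and tile above 0.3 N and contact force between the fingers and lid above 0.3 N).
At the end, for the whole second after the job is handed in: The thermometer hangs still and upright (20 degrees) on the rod, the rod within 10 mm of its hook's seat and square through it within 34 degrees, gate shut (under 0.12 rad); the lid lies flat (4.6 degrees) and still on the tile, its knob within 30 mm of the tile's middle each way (x of hook_seat in the frame of rail_mid between -0.01 and 0.01 m and z of hook_seat in the frame of rail_mid between -0.01 and 0.01 m and y of hook_seat in the frame of rail_mid between -0.11 and 0.11 m and angle between the y axis of hook_seat and the y axis of rail_mid, either way round below 0.6 rad and value of joint gate below 0.12 rad and angle between hook_seat's own z axis and vertical below 0.35 rad and x of lid_knob in the frame of tile between -0.03 and 0.03 m and y of lid_knob in the frame of tile between -0.03 and 0.03 m and z of lid_knob in the frame of tile between 0.048 and 0.058 m and angle between lid_knob's own z axis and vertical below 0.08 rad and linear speed of thermometer below 0.05 m/s and linear speed of lid below 0.02 m/s); the robot touches nothing.
It fails at once if the thermometer touches the lid (contact force between thermometer and lid above 1 N).
It fails at once if the jar is moved (distance of jar from where it was at the start of the episode above 0.03 m).
It fails at once if the beaker is moved (distance of beaker from where it was at the start of the episode above 0.03 m).
It fails at once if the tip rack is moved (distance of tip_rack from where it was at the start of the episode above 0.03 m).
It also fails if it takes over 72 s, if anything falls off the work surface, if the arm or the gripper's body presses on something with over 40 N, if the wrist force passes 120 N, or if a joint passes its speed limit or range.

## Robot

A 6-joint arm with a two-finger parallel gripper is mounted at the origin on the work surface. World frame = base frame: x ahead of the robot, y to its left, z up, the work surface at z = 0. Lengths are in m, angles in degrees, forces in N, time in s.
With the tool pointing down it reaches from about 0.35 to 0.875 m from the base axis. Payload 15.5 kg.
Tool frame: the origin (TCP) lies on the centre line of the jaws, within the pads' length; the fingertips stand 19 mm ahead of it and the grasp point (between the pads) is the TCP (nose_length is the distance from the TCP to the fingertips, in m); z points along the fingers, y is the line along which they close (so a half turn about z gives the same grasp; the last joint's range is limited). The gripper opens to 85 mm and grips with 20 to 120 N. Pads are 22 mm wide; open, the fingers measure 114 mm over their backs; the gripper's body (76 mm by 85 mm) begins 54 mm behind the grasp point. The pads swing forward as they close: fully open they stand 13 mm farther back than shut.
Start: joints at [-81.847, 28.281, 77.091, -0, 74.628, -5.472], TCP at [0.147, -0.607, 0.25] pointing down, gripper open.
Joint ranges: [-166.48, 166.48], [-47.26, 123.95], [12.59, 153.08], [-70.14, 250.14], [6.76, 159.57], [-176.63, 176.63]. Speed limits (degrees/s): [108.29, 108.29, 147.25, 172.46, 172.46, 172.46].

## Interface

Orientations are given as [roll, pitch, yaw] about the fixed x, y, z axes, in that order (R = Rz(yaw) Ry(pitch) Rx(roll)).
In Python, from workcell import state, snapshot, camera_info, sign_off, nose_length gives the robot as it stands. The module is installed in compiled form; this text tells all that it offers.
- The arm moves only by the shell command python3 -m crank 'ROWS' [FORCE]. ROWS is JSON, a list that holds one entry, the list of rows, each a list of 5 numbers: the opening, from -1 (shut) to 1 (fully open), then the shift along the world's x, y, z in m, then the turn about the world's z in degrees. In form: [[[claw, dx, dy, dz, yaw], ...]]. A call has exactly 10 rows; each row shifts and turns the commanded pose from where the row before left it; what a row does not reach is not made up. A row lasts 1/10 s, in which the tool goes at most 50 mm and 8.59 degrees, less where a joint would pass 70% of its speed; a pose out of reach is approached as far as the arm can. A call with a gripper value outside its range is refused whole. The fingers move at their own pace and stop on an object; FORCE is the grip in N (left out, the last holds). Time passes only in rows, so rows that do not move let the fingers close, or fill a call up. It gives the time, the measured TCP pose, the force, the opening and the grip force at its end, in the units of the state.
- state(): the state, without advancing time (a new reading comes with each control period).
- snapshot(name): name is "side" or "top"; returns the picture (400x640x3 uint8, blue, green, red); there is no depth.
- camera_info(name): a dict with "mtx" (3x3 intrinsics, pixels), "distortion" ([k1, k2, p1, p2, k3] as OpenCV has them; the pictures are not rectified), "origin" and "attitude" of the camera in the world. Camera axes: x right, y down, z forward; pixel columns grow to the right and rows downward; lengths in m; the calibration is good to about 2 mm. A picture is of the moment at which its call begins. camera_info takes no time and is no camera call.
- sign_off(): hands the job in; it is judged then, once.
The state is a dict: "time": time; "joint_pos": joint angles; "qvel": joint speeds; "effort": joint torques, N m; "eef_pos": TCP position; "ee_rot": TCP orientation; "ft_force": force on the tool from outside, world axes, zero at the start; "moment": the same for the moment, N m; "grip_width": finger opening in m; "gripper_force": force on a finger pad.
Only numpy, scipy, OpenCV 4.12 (cv2) and the standard library are available. Lean on these libraries where they do the work, as an engineer would, in place of code of your own. Each camera call takes 0.05 s, during which the arm holds its last target. There are 200 camera calls.

## Working session

There is one attempt and no reset: what is moved stays moved. The work goes in short steps, Python scripts to look and compute and a shell command to move; the robot and the scene stay as the last step left them, time stands still between calls to the robot, and variables do not carry over. Pictures are saved under pics/ and viewed, at most 12 in all, crops included, and the job is handed in when it is done.

```bash
mkdir -p pics
python3 - <<'E'
from workcell import *
import cv2
for n in("side","top"):
    cv2.imwrite(f"pics/{n}0.png",snapshot(n)); c=camera_info(n); print(n,c)
s=state();print(s, nose_length)
E
```

```text
side {'mtx': array([[369.58324991,   0.        , 316.81656904],
       [  0.        , 369.58324991, 197.11370047],
       [  0.        ,   0.        ,   1.        ]]), 'distortion': array([-0.07046065,  0.        ,  0.        ,  0.        ,  0.        ]), 'origin': array([0.34979493, 0.77838843, 1.1077392 ]), 'attitude': array([-1.41660656e+02,  1.67857305e-02, -1.64846432e+02])}
top {'mtx': array([[378.24739822,   0.        , 319.80695229],
       [  0.        , 378.24739822, 195.0900954 ],
       [  0.        ,   0.        ,   1.        ]]), 'distortion': array([-0.08799817,  0.        ,  0.        ,  0.        ,  0.        ]), 'origin': array([0.43917858, 0.06031578, 1.20324071]), 'attitude': array([-173.93533789,    1.44939889,  -91.58695946])}
{'time': 0.1, 'joint_pos': array([-8.18455556e+01,  2.83106085e+01,  7.71249780e+01, -1.36797315e-03,
        7.46308855e+01, -5.47032867e+00]), 'qvel': array([-0.13655671, -0.07634808, -0.05281477,  0.07307111,  0.06152829,
       -0.00148522]), 'effort': array([ 1.06819487e-03, -8.83593822e+01, -3.84559751e+01, -1.59178044e-04,
        5.27737851e-03,  3.52866903e-05]), 'eef_pos': array([ 0.14719053, -0.60708153,  0.24975939]), 'ee_rot': array([-1.79933705e+02, -5.02416552e-03,  1.36251335e+01]), 'ft_force': array([ 0.42289443, -0.13814671, -0.27725379]), 'moment': array([-0.00229678,  0.03685235, -0.02055839]), 'gripper_force': 0.0, 'grip_width': 0.08514924745626491} 0.019
```

View pics/side0.png

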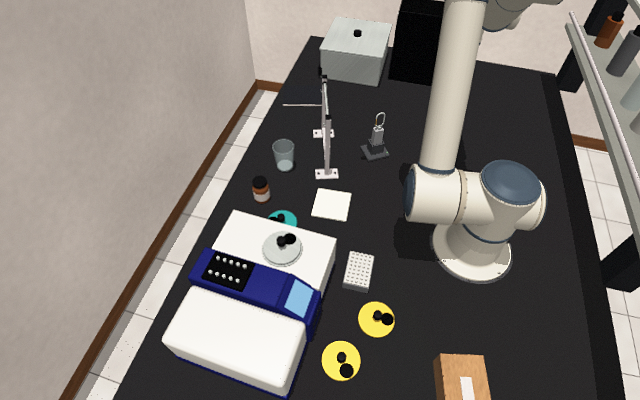

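View pics/top0.png

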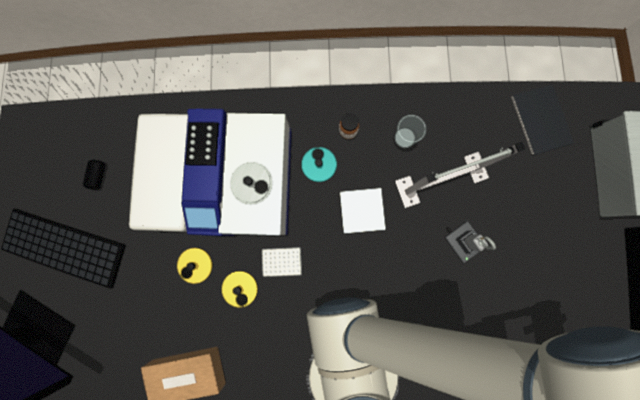

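The side view shows the charger (375,150), the hook (380,118), the rail, the tile (331,205) and the lid (282,247). The top view shows the lid (251,183), the tile (362,210), the charger (467,241) and the rail running from (407,190) to (517,150). I'll enlarge both views to read exact pixels.

```bash
cat > crop.py <<'E'
import cv2,numpy as np
def crop(img,x0,y0,x1,y1,k,step=10):
    c=cv2.resize(img[y0:y1,x0:x1],None,fx=k,fy=k,interpolation=cv2.INTER_CUBIC)
    for x in range(-(-x0//step)*step,x1,step):
        cv2.line(c,(int((x-x0+.5)*k),0),(int((x-x0+.5)*k),6),(0,255,255),1); cv2.putText(c,str(x),(int((x-x0+.5)*k)-10,17),0,.35,(0,255,0),1)
    for y in range(-(-y0//step)*step,y1,step):
        cv2.line(c,(0,int((y-y0+.5)*k)),(6,int((y-y0+.5)*k)),(0,255,255),1); cv2.putText(c,str(y),(8,int((y-y0+.5)*k)+4),0,.35,(0,255,0),1)
    return c
E
python3 - <<'E'
import cv2,numpy as np
from crop import crop
t=cv2.imread("pics/top0.png");s=cv2.imread("pics/side0.png")
cv2.imwrite("pics/t1.png",crop(t,390,135,530,270,4.4))   # rail+charger top 
a=crop(t,335,180,390,240,5); b=crop(t,222,155,282,215,7)
cv2.imwrite("pics/s1.png",crop(s,300,65,400,190,4.8))
c=crop(s,305,180,360,230,6);d=crop(s,255,225,310,275,7)
o=np.zeros((600,800,3),np.uint8)
def p(im,x,y):
    h,w=im.shape[:2]; h=min(h,600-y);w=min(w,800-x);o[y:y+h,x:x+w]=im[:h,:w]
a=crop(t,337,183,390,238,5);b=crop(t,224,156,278,210,6);c=crop(s,307,183,357,227,5);d=crop(s,257,227,307,270,6)
p(a,0,0);p(b,300,0);p(c,0,330);p(d,300,330)
cv2.imwrite("pics/m1.png",o)
E
```

```text
(no output)
```

View pics/t1.png

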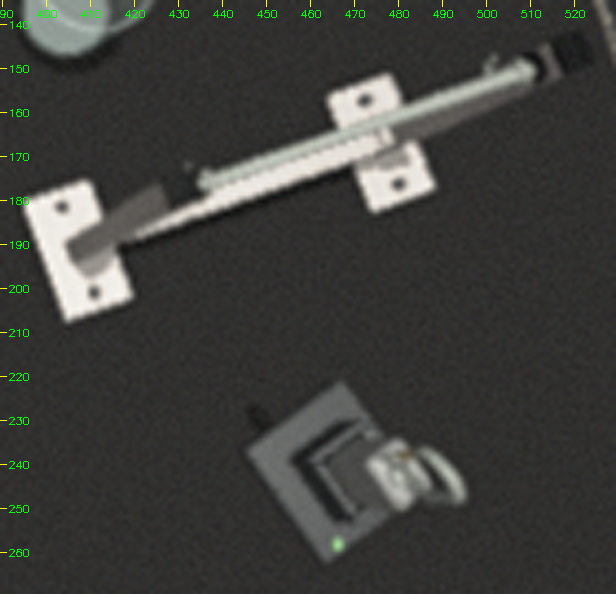

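View pics/s1.png

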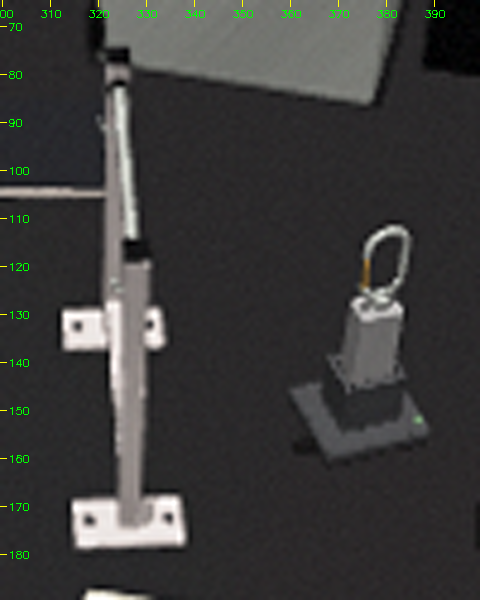

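View pics/m1.png

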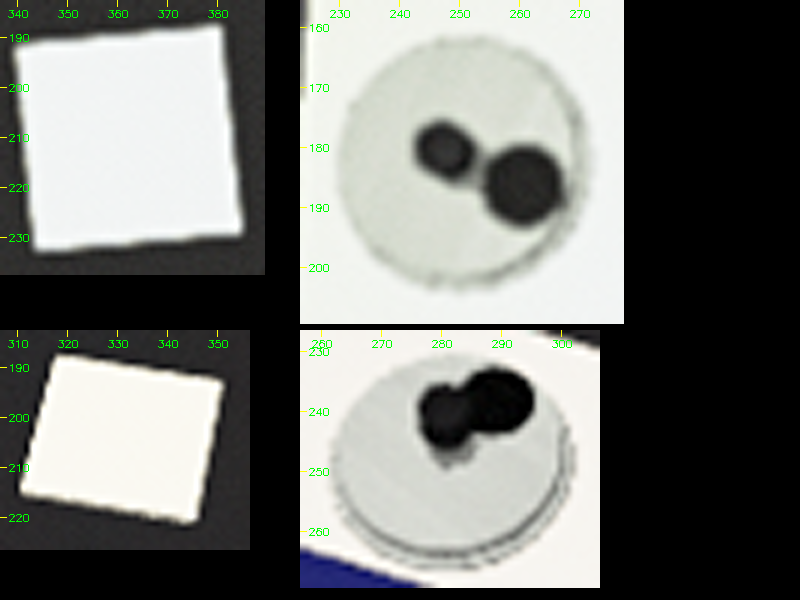

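The crops give: top view spot (260.7,186.5), knob (247.7,180.7), tile corners, charger corners and rod line. In the side view the spot is at (289.5,238.3), the knob at (280.8,240.7), and the hook crown at (380.8,112). The gate is the gold limb on its left.

```bash
cat > geo.py <<'E'
import numpy as np,cv2
from scipy.spatial.transform import Rotation as Ro
from scipy.optimize import least_squares
from workcell import camera_info
C={n:camera_info(n) for n in("side","top")}
for c in C.values(): c["R"]=Ro.from_euler("xyz",c["attitude"],degrees=True).as_matrix()
def proj(n,P):
    c=C[n];p=(np.atleast_2d(P)-c["origin"])@c["R"]
    return cv2.projectPoints(p,np.zeros(3),np.zeros(3),c["mtx"],c["distortion"])[0][:,0]
def ray(n,uv):
    c=C[n];u=cv2.undistortPoints(np.array(uv,float).reshape(-1,1,2),c["mtx"],c["distortion"])[:,0]
    d=np.c_[u,np.ones(len(u))]@c["R"].T
    return c["origin"],d/np.linalg.norm(d,axis=1,keepdims=True)
def onz(n,uv,z):
    o,d=ray(n,uv);return o+d*((z-o[2])/d[:,2])[:,None]
def tri(t,s):
    out=[]
    for a,b in zip(np.atleast_2d(t),np.atleast_2d(s)):
        f=lambda p:np.r_[proj("top",p)[0]-a,proj("side",p)[0]-b]
        r=least_squares(f,[.5,-.1,.1]);out.append(np.r_[r.x,np.abs(r.fun).max()])
    return np.array(out)
E
cat > meas.py <<'E'
from geo import *
np.set_printoptions(precision=4,suppress=True)
t1=lambda a:np.array(a)/4.4-.5+[390,135]
s1=lambda a:np.array(a)/4.8-.5+[300,65]
print("spot/knob",tri([(260.7,186.5),(247.7,180.7)],[(289.5,238.3),(280.8,240.7)]))
print("spot z.184 top,side",onz("top",[(260.7,186.5)],.184),onz("side",[(289.5,238.3)],.184))
print("knobtop z.224",onz("top",[(247.7,180.7)],.217),onz("side",[(280.8,240.7)],.214))
tt=[(339.9,191.5),(380.5,187.3),(385.1,229.1),(343.7,232.7)];ts=[(310.5,214.9),(317.5,187.1),(350.9,192.9),(346.1,220.9)]
T=tri(tt,ts);print("tile",T,T.mean(0),onz("top",tt,.01).mean(0),onz("side",ts,.01).mean(0))
ct=t1([(340,383),(246,452),(327,562)]);cs=s1([(290,390),(333,455),(428,430)])
K=onz("top",ct,.014);print("charger",tri(ct,cs),K,onz("side",cs,.014));print("centre",(K[0]+K[2])/2,"yaw",np.degrees(np.arctan2(*(K[1]-K[2])[1::-1])),np.degrees(np.arctan2(*(K[1]-K[0])[1::-1]))-90)
rt=t1([(205,181),(535,68)]);rs=s1([(131,238),(121,88)])
print("rod",tri(rt,rs),onz("top",rt,.27),onz("side",rs,.27))
# hook centreline model, local x,z rel. lens
a=np.linspace(0,np.pi,40)
H=np.r_[np.c_[np.full(20,-17),np.linspace(150,178,20)],np.c_[-17*np.cos(a),178+17*np.sin(a)],np.c_[np.full(10,17),np.linspace(178,165,10)]]/1e3
def M(p,L=H):
    return np.c_[p[0]+L[:,0]*np.cos(p[2]),p[1]+L[:,0]*np.sin(p[2]),p[3]+L[:,1]]
ht=t1([(424,451),(438,456),(450,470),(458,485),(461,497)])
hs=s1([(366,262),(368,247),(376,236),(390,229),(403,236),(406,255),(402,275)])
def f(p):
    r=[]
    for n,q in(("top",ht),("side",hs)):
        m=proj(n,M(p)); r+=[np.linalg.norm(m-x,axis=1).min() for x in q]
    ends=np.r_[proj("top",M(p)[-8:-7])[0]-ht[0]]
    return np.r_[r]
c=(K[0]+K[2])/2
for y0 in (40,54,70):
    r=least_squares(f,[c[0],c[1],np.radians(y0),.016]);print("thermo",r.x[:2],np.degrees(r.x[2]),r.x[3],r.cost,np.abs(r.fun).max())
E
python3 meas.py
```

```text
spot/knob [[0.577  0.2438 0.1857 0.2141]
 [0.5907 0.2738 0.2132 0.498 ]]
spot z.184 top,side [[0.5767 0.244  0.184 ]] [[0.5781 0.2428 0.184 ]]
knobtop z.224 [[0.5889 0.2727 0.217 ]] [[0.592  0.2743 0.214 ]]
tile [[ 0.5777  0.0229  0.005   0.2808]
 [ 0.586  -0.106   0.0124  0.2122]
 [ 0.4547 -0.1152  0.0081  0.5627]
 [ 0.4463  0.0152  0.0053  0.1734]] [ 0.5162 -0.0458  0.0077  0.3073] [ 0.5153 -0.0458  0.01  ] [ 0.5171 -0.0441  0.01  ]
charger [[ 0.4698 -0.3743  0.013   0.5825]
 [ 0.4215 -0.3026  0.0153  0.0673]
 [ 0.3436 -0.3572  0.0132  0.7652]] [[ 0.4684 -0.3741  0.014 ]
 [ 0.4217 -0.303   0.014 ]
 [ 0.3419 -0.3571  0.014 ]] [[ 0.4722 -0.3729  0.014 ]
 [ 0.4213 -0.3039  0.014 ]
 [ 0.3467 -0.3557  0.014 ]]
centre [ 0.4051 -0.3656  0.014 ] yaw 34.12410535488379 33.35505872013408
rod [[ 0.5773 -0.2039  0.2924  0.9311]
 [ 0.6392 -0.4071  0.2734  0.1291]] [[ 0.579  -0.2106  0.27  ]
 [ 0.6397 -0.4088  0.27  ]] [[ 0.5869 -0.2309  0.27  ]
 [ 0.6409 -0.4119  0.27  ]]
thermo [ 0.4075 -0.3688] 29.861688543674713 0.012603587345573578 0.927028013214907 0.6435985281392951
thermo [ 0.4073 -0.3691] 28.211917072259123 0.01252735301597716 0.9360835600236876 0.6184198928817994
thermo [ 0.4075 -0.3687] 30.349905098738738 0.012742783586742398 0.9349171657233029 0.6624483747008015
```

```bash
python3 -m crank '[[[1,0.026,0.024,0.005,8.5],[1,0.026,0.024,0.005,8.5],[1,0.026,0.024,0.005,8.5],[1,0.026,0.024,0.005,8.5],[1,0.026,0.024,0.005,8.5],[1,0.026,0.024,0.005,8.5],[1,0.026,0.024,0.005,8.5],[1,0.026,0.024,0.005,8.5],[1,0.026,0.024,0.005,8.5],[1,0.026,0.024,0.005,8.5]]]' 60
```

```text
time: 1.1
eef_pos: [0.408, -0.3662, 0.3003]
ee_rot: [-180.0, -0.0, 99.0]
ft_force: [-0.1, -0.3, 0.5]
grip_width: 0.0853
gripper_force: 0.0
```

```bash
python3 -m crank '[[[1,0,0,0,8],[1,0,0,0,8],[1,0,0,0,8.4],[1,0,0,0,0],[1,0,0,0,0],[1,0,0,0,0],[1,0,0,0,0],[1,0,0,0,0],[1,0,0,0,0],[1,0,0,0,0]]]'; python3 -c "
from workcell import *
print(state()['joint_pos'])"
```

```text
time: 2.1
eef_pos: [0.4072, -0.3674, 0.3003]
ee_rot: [-180.0, -0.0, 123.0]
ft_force: [0.4, 0.0, -0.5]
grip_width: 0.0854
gripper_force: 0.0
[-4.82966631e+01  1.93897052e+01  8.38773121e+01 -4.10048519e-04
  7.67332995e+01 -8.13001877e+01]
```

```bash
python3 -m crank '[[[1,0,0,-0.015,0],[1,0,0,-0.015,0],[1,0,0,-0.015,0],[1,0,0,-0.015,0],[1,0,0,-0.015,0],[1,0,0,-0.015,0],[1,0,0,-0.01,0],[1,0,0,0,0],[-1,0,0,0,0],[-1,0,0,0,0]]]' 60;python3 -m crank '[[[-1,0,0,0,0],[-1,0,0,0,0],[-1,0,0,0,0],[-1,0,0,0,0],[-1,0,0,0,0],[-1,0,0,0,0],[-1,0,0,0,0],[-1,0,0,0,0],[-1,0,0,0,0],[-1,0,0,0,0]]]'
```

```text
time: 3.1
eef_pos: [0.4075, -0.3677, 0.201]
ee_rot: [180.0, 0.1, 123.0]
ft_force: [0.5, -0.1, -0.0]
grip_width: 0.0592
gripper_force: 0.0
time: 4.1
eef_pos: [0.4077, -0.368, 0.2014]
ee_rot: [180.0, 0.1, 123.0]
ft_force: [-0.9, 0.5, 9.1]
grip_width: 0.0382
gripper_force: 59.0
```

Run:
```python
from workcell import *
import cv2,numpy as np
from crop import crop
a=crop(snapshot("side"),330,70,430,170,4);b=crop(snapshot("top"),430,180,530,280,4)
cv2.imwrite("pics/g1.png",np.hstack([a,b]));print(state()['grip_width'])
```

```text
0.03776356584112994
```

View pics/g1.png

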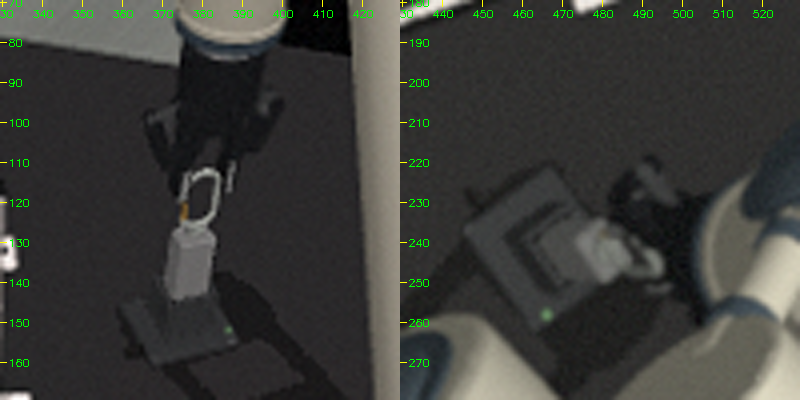

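Opening is 38 mm where the hook is 41 mm, so the pads are on the curved crown. I'll regrip 8 mm lower.

```bash
python3 -m crank '[[[0.5,0,0,0,0],[0.5,0,0,0,0],[0.5,0,0,0,0],[0.5,0,0,-0.004,0],[0.5,0,0,-0.004,0],[0.5,0,0,0,0],[-1,0,0,0,0],[-1,0,0,0,0],[-1,0,0,0,0],[-1,0,0,0,0]]]' 40;python3 -m crank '[[[-1,0,0,0,0],[-1,0,0,0,0],[-1,0,0,0,0],[-1,0,0,0,0],[-1,0,0,0,0],[-1,0,0,0,0],[-1,0,0,0,0],[-1,0,0,0,0],[-1,0,0,0,0],[-1,0,0,0,0]]]'
python3 - <<'E'
from workcell import *
import cv2,numpy as np
from crop import crop
a=crop(snapshot("side"),355,90,405,150,8);b=crop(snapshot("top"),455,210,505,270,8)
cv2.imwrite("pics/g2.png",np.hstack([a,b]));print(state()['grip_width'])
E
```

```text
time: 5.2
eef_pos: [0.4072, -0.3676, 0.1925]
ee_rot: [-180.0, 0.0, 123.0]
ft_force: [-1.3, -0.9, 3.6]
grip_width: 0.0391
gripper_force: 40.1
time: 6.2
eef_pos: [0.4073, -0.3676, 0.1925]
ee_rot: [-180.0, 0.0, 123.0]
ft_force: [-2.4, -1.2, 5.6]
grip_width: 0.0392
gripper_force: 40.2
0.03913558613469564
```

View pics/g2.png

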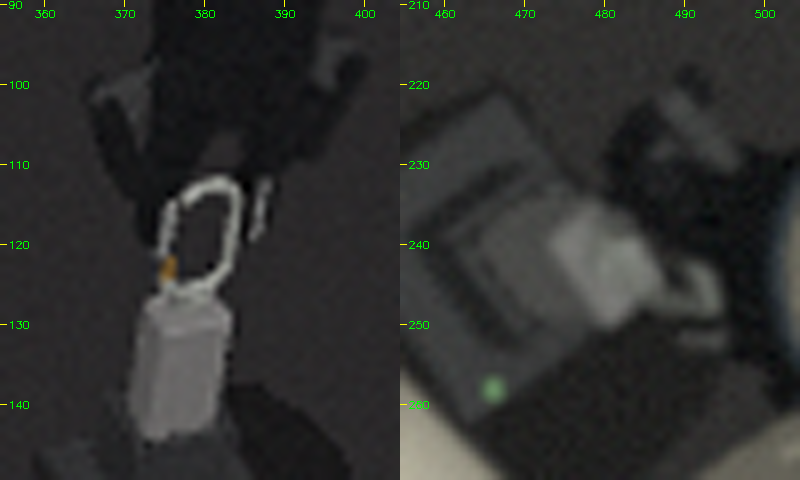

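Run:
```python
from geo import *
np.set_printoptions(precision=1,suppress=True)
for z in (.17,.175,.18,.185,.19): print(z,proj("side",[(.3848,-.3691,z)])[0],proj("side",[(.4073+.0165-.006,-.3676+.0107+.0092,z)])[0])
x=np.array([.84,.545])
c=np.array([.4073,-.3676])
for lz in (.010,.0135,.017): print("crown/pivot/bodytop-corner",lz,proj("side",[np.r_[c,lz+.195],np.r_[c+x*.017,lz+.138],np.r_[c-x*.017,lz+.160]]).round(1).tolist())
```

```text
0.17 [385.4 121.4] [376.1 123.4]
0.175 [385.6 120.4] [376.3 122.4]
0.18 [385.8 119.4] [376.4 121.4]
0.185 [385.9 118.4] [376.6 120.3]
0.19 [386.1 117.3] [376.7 119.3]
crown/pivot/bodytop-corner 0.01 [[380.8, 113.5], [374.9, 125.8], [383.6, 119.8]]
crown/pivot/bodytop-corner 0.0135 [[380.9, 112.8], [375.0, 125.1], [383.7, 119.1]]
crown/pivot/bodytop-corner 0.017 [[381.0, 112.0], [375.1, 124.4], [383.8, 118.4]]
```

```bash
python3 -m crank '[[[-1,0,0,0.005,0],[-1,0,0,0.015,0],[-1,0,0,0.025,0],[-1,0,0,0.03,0],[-1,0,0,0.035,0],[-1,0,0,0.035,0],[-1,0,0,0.035,0],[-1,0,0,0.035,0],[-1,0,0,0.035,0],[-1,0,0,0.02,0]]]' 60
python3 - <<'E'
from workcell import *
import cv2,numpy as np
from crop import crop
a=crop(snapshot("side"),330,20,430,150,4.5);b=crop(snapshot("top"),450,200,510,280,5)
o=np.zeros((600,760,3),np.uint8);o[:585,:450]=a;o[:400,455:755]=b
cv2.imwrite("pics/g3.png",o);s=state();print(s['grip_width'],s['eef_pos'],s['ft_force'])
E
```

```text
time: 7.3
eef_pos: [0.4074, -0.3673, 0.4651]
ee_rot: [180.0, 0.1, 123.0]
ft_force: [0.4, -0.5, -2.2]
grip_width: 0.0384
gripper_force: 60.6
0.03800486493140918 [ 0.40768799 -0.36767623  0.46504243] [ 0.50284279 -0.25933816 -2.22228724]
```

View pics/g3.png

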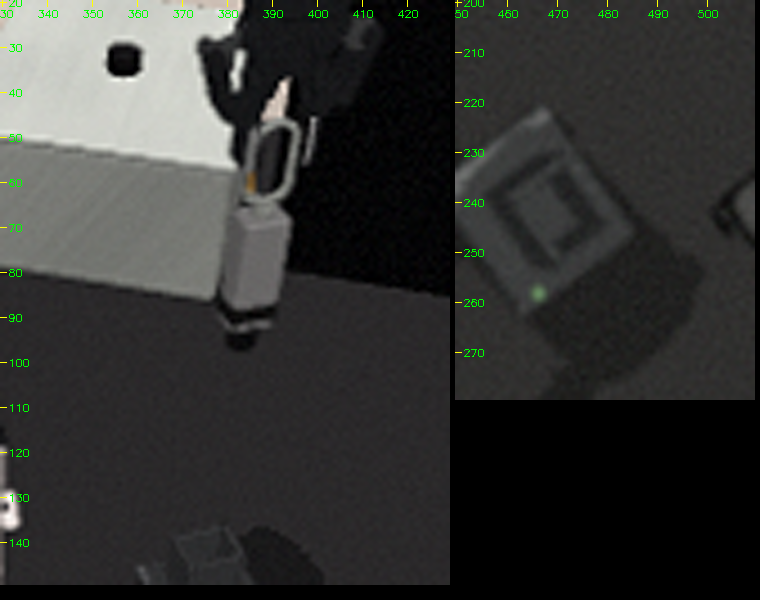

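Run:
```python
from geo import *
np.set_printoptions(precision=2,suppress=True)
c=np.array([.4077,-.3677])
for z in (.283,.287,.291): print(z,proj("side",[np.r_[c,z],np.r_[c,z+.195],np.r_[c,z+.12]]))
# dx/dy sensitivity
print(proj("side",[np.r_[c+[.01,0],.287],np.r_[c+[0,.01],.287]]))
```

```text
0.283 [[383.46  96.57]
 [391.47  47.45]
 [388.2   67.64]]
0.287 [[383.61  95.67]
 [391.65  46.32]
 [388.36  66.6 ]]
0.291 [[383.76  94.76]
 [391.83  45.19]
 [388.53  65.57]]
[[380.9   95.22]
 [383.21  97.28]]
```

The thermometer is out of the charger and upright: the nose is at (383,96), as the model predicts. Next I move it to the spot.

```bash
python3 -m crank '[[[-1,0.003,0.01,0,0],[-1,0.005,0.02,0,0],[-1,0.008,0.03,0,0],[-1,0.009,0.034,0,0],[-1,0.01,0.035,0,0],[-1,0.01,0.035,0,0],[-1,0.01,0.035,0,0],[-1,0.01,0.035,0,0],[-1,0.01,0.035,0,0],[-1,0.01,0.035,0,0]]]'; python3 -m crank '[[[-1,0.01,0.035,0,0],[-1,0.01,0.035,0,0],[-1,0.01,0.035,0,0],[-1,0.01,0.035,0,0],[-1,0.01,0.035,0,0],[-1,0.01,0.035,0,0],[-1,0.01,0.034,0,0],[-1,0.008,0.03,0,0],[-1,0.004,0.022,0,0],[-1,0.002,0.012,0,0]]]'; python3 -m crank '[[[-1,0,0,0,0],[-1,0,0,0,0],[-1,0,0,0,0],[-1,0,0,0,0],[-1,0,0,0,0],[-1,0,0,0,0],[-1,0,0,0,0],[-1,0,0,0,0],[-1,0,0,0,0],[-1,0,0,0,0]]]'
```

```text
time: 8.4
eef_pos: [0.4916, -0.0611, 0.4606]
ee_rot: [-179.9, -0.1, 123.0]
ft_force: [0.3, -0.4, -2.2]
grip_width: 0.0382
gripper_force: 60.5
time: 9.4
eef_pos: [0.5754, 0.2467, 0.4601]
ee_rot: [-179.8, -0.1, 123.1]
ft_force: [0.1, -1.2, -2.1]
grip_width: 0.0383
gripper_force: 60.5
time: 10.4
eef_pos: [0.5762, 0.2446, 0.4622]
ee_rot: [-180.0, -0.0, 123.0]
ft_force: [0.4, 0.9, -2.1]
grip_width: 0.0383
gripper_force: 60.5
```

```bash
python3 -m crank '[[[-1,0,0,0,0],[-1,0,0,0,0],[-1,0,0,0,0],[-1,0,0,0,0],[-1,0,0,0,0],[-1,0,0,0,0],[-1,0,0,0,0],[-1,0,0,0,0],[-1,0,0,0,0],[-1,0,0,0,0]]]'
python3 - <<'E'
from workcell import *
import cv2,numpy as np
from crop import crop
from geo import proj
a=crop(snapshot("side"),230,130,330,270,4.2);b=crop(snapshot("top"),200,140,290,220,4)
o=np.zeros((600,790,3),np.uint8);o[:588,:420]=a;o[:320,425:785]=b
cv2.imwrite("pics/p1.png",o);s=state();e=s['eef_pos'];print(e,proj("side",[e-[0,0,.178],e+[0,0,.017],e-[0,0,.058]]))
E
```

```text
time: 11.4
eef_pos: [0.5762, 0.2446, 0.4623]
ee_rot: [-180.0, 0.0, 123.0]
ft_force: [0.1, 1.0, -2.1]
grip_width: 0.0383
gripper_force: 60.5
[0.57623107 0.24458254 0.46227589] [[287.78550213 219.3210593 ]
 [282.54194728 170.72515543]
 [284.75769734 191.34807159]]
```

View pics/p1.png

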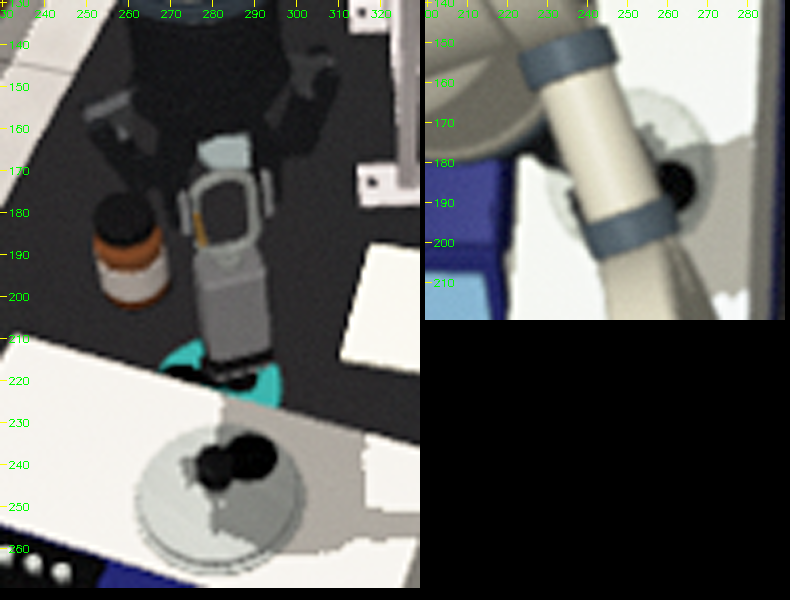

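Lens is over the spot at (287,220) and held about 2 s. Next I move to the robot side of the rail, turned by -16°.

```bash
python3 -m crank '[[[-1,-0.002,-0.01,0,0],[-1,-0.004,-0.02,0,-1],[-1,-0.005,-0.03,0,-2],[-1,-0.006,-0.034,0,-2],[-1,-0.006,-0.034,0,-2],[-1,-0.006,-0.034,0,-2],[-1,-0.006,-0.034,0,-2],[-1,-0.006,-0.034,0,-2],[-1,-0.006,-0.034,0,-2],[-1,-0.006,-0.034,0,-1]]]'; python3 -m crank '[[[-1,-0.006,-0.034,0,0],[-1,-0.006,-0.034,0,0],[-1,-0.006,-0.034,0,0],[-1,-0.006,-0.034,0,0],[-1,-0.006,-0.034,0,0],[-1,-0.006,-0.034,0,0],[-1,-0.005,-0.034,0,0],[-1,-0.004,-0.03,0,0],[-1,-0.003,-0.015,0,0],[-1,-0.001,-0.009,0,0]]]'; python3 -m crank '[[[-1,0,0,-0.005,0],[-1,0,0,-0.015,0],[-1,0,0,-0.02,0],[-1,0,0,-0.025,0],[-1,0,0,-0.025,0],[-1,0,0,-0.025,0],[-1,0,0,-0.025,0],[-1,0,0,-0.02,0],[-1,0,0,-0.01,0],[-1,0,0,0,0]]]'
```

```text
time: 12.5
eef_pos: [0.5217, -0.0559, 0.4625]
ee_rot: [180.0, 0.0, 106.8]
ft_force: [0.6, -0.4, -2.6]
grip_width: 0.0383
gripper_force: 60.6
time: 13.5
eef_pos: [0.4729, -0.3468, 0.4623]
ee_rot: [-180.0, -0.0, 106.9]
ft_force: [0.2, 0.4, -1.8]
grip_width: 0.038
gripper_force: 60.7
time: 14.5
eef_pos: [0.474, -0.3442, 0.2913]
ee_rot: [-179.9, -0.1, 107.1]
ft_force: [-0.8, -0.5, -2.2]
grip_width: 0.0382
gripper_force: 60.7
```

```bash
python3 -m crank '[[[-1,0.006,0.002,0,0],[-1,0.01,0.003,-0.001,0],[-1,0.012,0.004,-0.001,0],[-1,0.012,0.004,0,0],[-1,0.012,0.004,0,0],[-1,0.012,0.003,0,0],[-1,0.01,0.003,0,0],[-1,0.007,0.002,0,0],[-1,0.005,0.001,0,0],[-1,0,0,0,0]]]'
python3 - <<'E'
from workcell import *
import cv2,numpy as np
from crop import crop
from geo import proj
S=snapshot("side");T=snapshot("top");cv2.imwrite("pics/S2.png",S);cv2.imwrite("pics/T2.png",T)
a=crop(S,305,60,375,160,5.8);b=crop(T,410,120,530,230,3)
o=np.zeros((600,790,3),np.uint8);o[:580,:406]=a;o[:330,410:770]=b
cv2.imwrite("pics/r1.png",o);s=state();e=s['eef_pos'];print(e,s['ee_rot'])
u=np.array([.956,.293,0]);m=np.array([.608,-.304,.27])
print("rod dist",(e-m)@u,(e-m)@[-.293,.956,0]);lz=e[2]-.178
P=[[*e[:2],lz],[*e[:2],lz+.195],[*(e+u*.017)[:2],lz+.170],[*(e+u*.017)[:2],lz+.138],[*e[:2],lz+.12]]
print(proj("side",P).round(1).tolist(),proj("side",[m,m+[-.0293,.0956,0],m-[-.0293,.0956,0]]).round(1).tolist())
E
```

```text
time: 15.5
eef_pos: [0.5607, -0.3193, 0.2902]
ee_rot: [-180.0, -0.0, 107.0]
ft_force: [-0.3, -0.2, -2.2]
grip_width: 0.0381
gripper_force: 60.7
[ 0.55999482 -0.3195212   0.29022684] [-1.79983996e+02 -4.02945655e-03  1.07020663e+02]
rod dist -0.0504406666156936 -0.0007727453979858248
[[338.0, 132.8], [340.3, 91.9], [335.3, 97.8], [335.0, 104.9], [339.3, 108.7]] [[326.1, 100.8], [327.5, 118.5], [324.8, 84.8]]
```

View pics/r1.png

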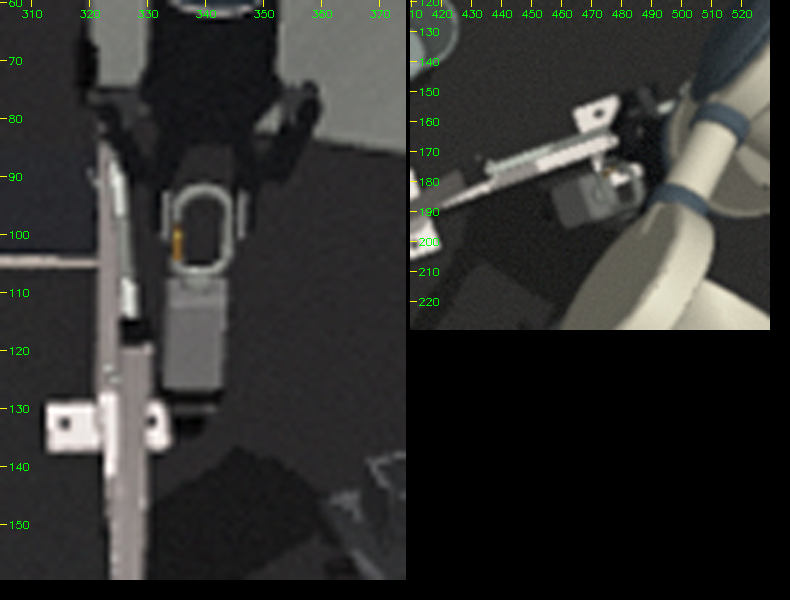

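The hook is square to the rod, with the crown at (339,92) and the gate at (335,98–105) as predicted. The pad bottoms sit about 4 mm above the rod's path, so I push on.

```bash
python3 -m crank '[[[-1,0.0043,0.0013,0,0],[-1,0.0043,0.0013,0,0],[-1,0.0043,0.0013,0,0],[-1,0.0043,0.0013,0,0],[-1,0.0043,0.0013,0,0],[-1,0.0043,0.0013,0,0],[-1,0.0043,0.0013,0,0],[-1,0.0043,0.0013,0,0],[-1,0.0043,0.0013,0,0],[-1,0,0,0,0]]]'
```

```text
time: 16.6
eef_pos: [0.5992, -0.3076, 0.29]
ee_rot: [-180.0, -0.0, 107.0]
ft_force: [-2.1, -1.3, -3.4]
grip_width: 0.0379
gripper_force: 73.5
```

```bash
python3 -m crank '[[[-1,0.003,0.0009,0,0],[-1,0.003,0.0009,0,0],[-1,0.003,0.0009,0,0],[-1,0.003,0.0009,0,0],[-1,0.0015,0.0005,0,0],[-1,0,0,0,0],[-1,0,0,0,0],[-1,0,0,0,0],[-1,0,0,0,0],[-1,0,0,0,0]]]'
```

```text
time: 17.6
eef_pos: [0.6124, -0.3036, 0.2903]
ee_rot: [180.0, -0.0, 107.0]
ft_force: [0.1, 0.2, -4.9]
grip_width: 0.038
gripper_force: 73.3
```

```bash
python3 -m crank '[[[-1,0,0,-0.003,0],[-1,0,0,-0.003,0],[-1,0,0,-0.003,0],[-1,0,0,-0.003,0],[-1,0,0,-0.003,0],[-1,0,0,-0.003,0],[-1,0,0,-0.003,0],[-1,0,0,-0.003,0],[-1,0,0,0,0],[-1,0,0,0,0]]]'
```

```text
time: 18.6
eef_pos: [0.6124, -0.3036, 0.2663]
ee_rot: [180.0, -0.0, 107.0]
ft_force: [0.3, 0.5, -2.3]
grip_width: 0.0378
gripper_force: 73.3
```

```bash
python3 -m crank '[[[-1,-0.0019,-0.0006,0,0],[-1,-0.0019,-0.0006,0,0],[-1,0,0,-0.001,0],[-1,0,0,-0.001,0],[-1,0,0,-0.001,0],[-1,0,0,-0.001,0],[-1,0,0,-0.001,0],[-1,0,0,0,0],[-1,0,0,0,0],[-1,0,0,0,0]]]'
```

```text
time: 19.6
eef_pos: [0.6087, -0.3048, 0.2613]
ee_rot: [180.0, 0.0, 107.0]
ft_force: [-0.5, -0.3, -0.9]
grip_width: 0.0376
gripper_force: 73.5
```

```bash
python3 -m crank '[[[-0.05,0,0,0,0],[0,0,0,0,0],[0.1,0,0,0,0],[0.3,0,0,0,0],[0.6,0,0,0,0],[1,0,0,0,0],[1,0,0,0,0],[1,0,0,0,0],[1,0,0,0,0],[1,0,0,0,0]]]'; python3 -m crank '[[[1,0,0,0,0],[1,0,0,0,0],[1,0,0,0,0],[1,0,0,0.005,0],[1,0,0,0.01,0],[1,0,0,0.02,0],[1,0,0,0.03,0],[1,0,0,0.03,0],[1,0,0,0.03,0],[1,0,0,0.03,0]]]'
python3 - <<'E'
from workcell import *
import cv2,numpy as np
from crop import crop
S=snapshot("side");T=snapshot("top");cv2.imwrite("pics/S3.png",S);cv2.imwrite("pics/T3.png",T)
a=crop(S,290,60,380,160,5.8);b=crop(T,420,130,510,220,3)
o=np.zeros((600,795,3),np.uint8);o[:580,:522]=a;o[:270,524:794]=b
cv2.imwrite("pics/h1.png",o)
E
```

```text
time: 20.6
eef_pos: [0.6086, -0.3048, 0.2613]
ee_rot: [-180.0, -0.0, 107.0]
ft_force: [-0.1, -0.5, 0.0]
grip_width: 0.0855
gripper_force: 0.0
time: 21.6
eef_pos: [0.6084, -0.3047, 0.4187]
ee_rot: [180.0, 0.0, 107.0]
ft_force: [0.5, -0.7, -0.3]
grip_width: 0.0853
gripper_force: 0.0
```

View pics/h1.png

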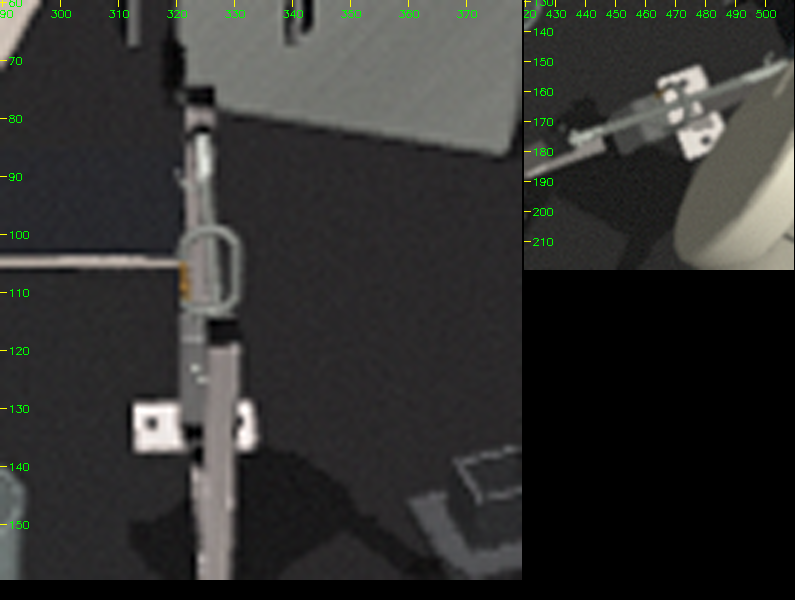

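It hangs upright on the rod with the gate shut (gold bar at (321,104–111)). Now the lid.

```bash
python3 -m crank '[[[1,0,0.012,0,0],[1,0,0.022,0,0],[1,-0.001,0.03,0,0],[1,-0.001,0.033,0,0],[1,-0.001,0.033,0,0],[1,-0.001,0.033,0,0],[1,-0.001,0.033,0,0],[1,-0.001,0.033,0,0],[1,-0.001,0.033,0,0],[1,-0.001,0.033,0,0]]]'; python3 -m crank '[[[1,-0.001,0.033,-0.005,0],[1,-0.001,0.033,-0.01,0],[1,-0.001,0.033,-0.01,0],[1,-0.001,0.033,-0.01,0],[1,-0.001,0.033,-0.01,0],[1,-0.001,0.033,-0.01,0],[1,-0.001,0.033,-0.01,0],[1,-0.001,0.028,-0.01,0],[1,-0.001,0.018,-0.005,0],[1,-0.001,0.006,0,0]]]';  python3 -m crank '[[[1,0,0,-0.01,0],[1,0,0,-0.01,0],[1,0,0,-0.01,0],[1,0,0,-0.01,0],[1,0,0,-0.01,0],[1,0,0,-0.01,0],[1,0,0,0,0],[1,0,0,0,0],[1,0,0,0,0],[1,0,0,0,0]]]'
```

```text
time: 22.7
eef_pos: [0.5993, -0.0068, 0.4156]
ee_rot: [-179.9, -0.1, 107.1]
ft_force: [0.4, 0.1, 0.3]
grip_width: 0.0857
gripper_force: 0.0
time: 23.7
eef_pos: [0.5891, 0.2752, 0.3351]
ee_rot: [-179.9, -0.0, 107.2]
ft_force: [0.4, -1.7, -0.7]
grip_width: 0.0857
gripper_force: 0.0
time: 24.7
eef_pos: [0.5908, 0.2733, 0.2768]
ee_rot: [179.9, -0.0, 107.0]
ft_force: [-0.2, -0.2, 0.7]
grip_width: 0.0853
gripper_force: 0.0
```

```bash
python3 -m crank '[[[1,0,0,-0.01,0],[1,0,0,-0.01,0],[1,0,0,-0.01,0],[1,0,0,-0.01,0],[1,0,0,-0.01,0],[1,0,0,-0.01,0],[1,0,0,-0.006,0],[1,0,0,0,0],[-1,0,0,0,0],[-1,0,0,0,0]]]' 60;  python3 -m crank '[[[-1,0,0,0,0],[-1,0,0,0,0],[-1,0,0,0,0],[-1,0,0,0,0],[-1,0,0,0,0],[-1,0,0,0,0],[-1,0,0,0,0],[-1,0,0,0,0],[-1,0,0,0,0],[-1,0,0,0,0]]]'
```

```text
time: 25.7
eef_pos: [0.5909, 0.2733, 0.2108]
ee_rot: [179.9, -0.0, 107.0]
ft_force: [-0.6, 0.4, -0.0]
grip_width: 0.0593
gripper_force: 0.0
time: 26.7
eef_pos: [0.5908, 0.2732, 0.2108]
ee_rot: [179.9, -0.0, 107.0]
ft_force: [-0.6, -0.6, 5.9]
grip_width: 0.0244
gripper_force: 58.7
```

```bash
python3 -m crank '[[[-1,0,0,0.002,0],[-1,0,0,0.004,0],[-1,0,0,0.008,0],[-1,0,0,0.012,0],[-1,0,0,0.014,0],[-1,0,0,0.015,0],[-1,0,0,0.015,0],[-1,0,0,0.015,0],[-1,0,0,0.01,0],[-1,0,0,0.005,0]]]' 90;  python3 -m crank '[[[-1,-0.002,-0.008,0,0],[-1,-0.003,-0.014,0,0],[-1,-0.005,-0.02,0,0],[-1,-0.005,-0.02,0,0],[-1,-0.005,-0.02,0,0],[-1,-0.005,-0.02,0,0],[-1,-0.005,-0.02,0,0],[-1,-0.005,-0.02,0,0],[-1,-0.005,-0.02,0,0],[-1,-0.005,-0.02,0,0]]]'; python3 -m crank '[[[-1,-0.005,-0.02,0,0],[-1,-0.005,-0.02,0,0],[-1,-0.005,-0.02,0,0],[-1,-0.005,-0.02,0,0],[-1,-0.005,-0.02,0,0],[-1,-0.003,-0.018,0,0],[-1,-0.002,-0.012,0,0],[-1,0,-0.006,0,0],[-1,0,0,0,0],[-1,0,0,0,0]]]'
```

```text
time: 27.7
eef_pos: [0.5909, 0.2733, 0.312]
ee_rot: [179.9, -0.0, 107.0]
ft_force: [-0.3, -0.2, -4.2]
grip_width: 0.0241
gripper_force: 88.4
time: 28.7
eef_pos: [0.5445, 0.0894, 0.3096]
ee_rot: [-179.9, -0.0, 107.0]
ft_force: [1.0, -0.0, -3.6]
grip_width: 0.0238
gripper_force: 88.6
time: 29.7
eef_pos: [0.5156, -0.0445, 0.3101]
ee_rot: [-180.0, -0.0, 107.0]
ft_force: [-0.2, 0.4, -4.7]
grip_width: 0.0237
gripper_force: 88.5
```

```bash
python3 -m crank '[[[-1,0,0,-0.01,0],[-1,0,0,-0.02,0],[-1,0,0,-0.03,0],[-1,0,0,-0.035,0],[-1,0,0,-0.035,0],[-1,0,0,-0.035,0],[-1,0,0,-0.035,0],[-1,0,0,-0.025,0],[-1,0,0,-0.01,0],[-1,0,0,-0.005,0]]]'; python3 -m crank '[[[-1,0,0,-0.003,0],[-1,0,0,-0.003,0],[-1,0,0,-0.003,0],[-1,0,0,-0.002,0],[-1,0,0,-0.002,0],[-1,0,0,0,0],[-1,0,0,0,0],[-1,0,0,0,0],[-1,0,0,0,0],[-1,0,0,0,0]]]'
```

```text
time: 30.7
eef_pos: [0.5154, -0.0444, 0.0694]
ee_rot: [-179.9, -0.0, 107.1]
ft_force: [-0.5, 0.0, -4.4]
grip_width: 0.0237
gripper_force: 88.7
time: 31.7
eef_pos: [0.5156, -0.0448, 0.0573]
ee_rot: [180.0, 0.0, 107.0]
ft_force: [0.0, 0.2, -3.8]
grip_width: 0.024
gripper_force: 88.7
```

```bash
python3 -m crank '[[[-1,0,0,-0.001,0],[-1,0,0,-0.001,0],[-1,0,0,-0.001,0],[-1,0,0,-0.001,0],[-1,0,0,-0.0005,0],[-1,0,0,0,0],[-1,0,0,0,0],[-1,0,0,0,0],[-1,0,0,0,0],[-1,0,0,0,0]]]'
```

```text
time: 32.7
eef_pos: [0.5156, -0.0448, 0.0529]
ee_rot: [-180.0, 0.0, 107.0]
ft_force: [-3.7, -0.4, 6.2]
grip_width: 0.0238
gripper_force: 90.0
```

```bash
python3 -m crank '[[[-1,0,0,0,0],[-0.4,0,0,0,0],[-0.3,0,0,0,0],[0,0,0,0,0],[0.4,0,0,0,0],[1,0,0,0,0],[1,0,0,0,0],[1,0,0,0,0],[1,0,0,0,0],[1,0,0,0,0]]]'; python3 -m crank '[[[1,0,0,0.01,0],[1,0,0,0.02,0],[1,0,0,0.03,0],[1,0,0,0.03,0],[1,0,0,0.03,0],[1,0,0,0.03,0],[1,0,0,0.03,0],[1,-0.01,0.02,0.02,0],[1,-0.02,0.03,0.01,0],[1,-0.02,0.03,0,0]]]'; python3 -m crank '[[[1,-0.02,0.03,0,0],[1,-0.02,0.03,0,0],[1,-0.02,0.03,0,0],[1,0,0.03,0,0],[1,0,0.02,0,0],[1,0,0.01,0,0],[1,0,0,0,0],[1,0,0,0,0],[1,0,0,0,0],[1,0,0,0,0]]]'
python3 - <<'E'
from workcell import *
import cv2,numpy as np
from crop import crop
S=snapshot("side");T=snapshot("top")
a=crop(S,280,80,370,230,4);b=crop(T,330,130,430,250,4)
o=np.zeros((600,795,3),np.uint8);o[:600,:360]=a;o[:480,370:770]=b
cv2.imwrite("pics/f1.png",o)
E
```

```text
time: 33.7
eef_pos: [0.5156, -0.0448, 0.0528]
ee_rot: [-180.0, 0.0, 107.0]
ft_force: [0.1, 0.8, -0.2]
grip_width: 0.0856
gripper_force: 0.0
time: 34.7
eef_pos: [0.4655, 0.0358, 0.2649]
ee_rot: [179.8, 0.1, 107.0]
ft_force: [0.3, 0.7, -0.6]
grip_width: 0.0856
gripper_force: 0.0
time: 35.7
eef_pos: [0.4057, 0.1844, 0.2628]
ee_rot: [-180.0, 0.0, 107.0]
ft_force: [0.2, -0.3, 0.2]
grip_width: 0.0853
gripper_force: 0.0
```

View pics/f1.png

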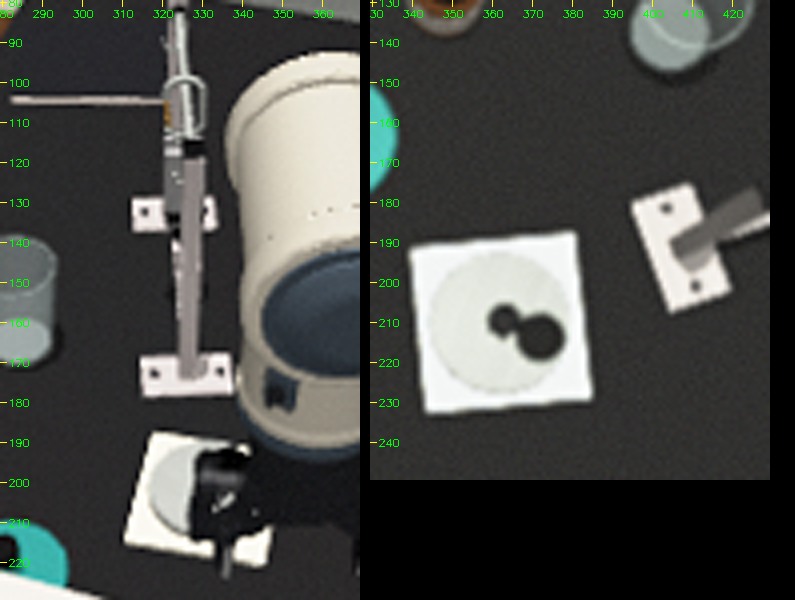

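The lid lies flat in the middle of the tile, knob at (362,209), and the thermometer still hangs upright on the rod. Handing in.

```bash
python3 -c "
from workcell import *
print(sign_off())"
```

```text
the job is handed in; nothing more can be done
None
```

I handed the job in at about 36 s with no verdict returned: the thermometer was held over the spot for about 2 s and then hung upright on the rod with its gate shut, the lid was laid flat on the middle of the tile, and the jar, beaker and tip rack were not touched.

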